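Rack the doming punches by head size

ROBOT

A 6-joint arm with a two-finger parallel gripper is mounted at the origin on a cart in front of the work surface, level with it; the furniture and walls round the work are solid. World frame = base frame: x ahead of the robot, y to its left, z up, the work surface at z = 0. Lengths are in m, angles in rad, forces in N, time in s.
With the tool pointing down it reaches from about 0.325 to 0.85 m from the base axis. Payload 15.5 kg.
Tool frame: the origin (TCP) lies at the very end of the fingers, on their centre line; the grasp point (between the pads) lies 19 mm behind it; z points along the fingers, y is the line along which they close (so a half turn about z gives the same grasp; the last joint's range is limited). The gripper opens to 91 mm and grips with 3 to 60 N. Pads are 32 mm wide; open, the fingers measure 118 mm over their backs; the gripper's body (76 mm by 178 mm) begins 60 mm behind the grasp point.
Start: joints at [1.206, 0.494, 1.345, -0, 1.302, -0.096], TCP at [0.167, 0.602, 0.214] pointing down, gripper open.
Joint ranges: [-2.91, 2.91], [-0.82, 2.16], [0.22, 2.67], [-1.22, 4.37], [0.12, 2.79], [-3.08, 3.08]. Speed limits (rad/s): [1.89, 1.89, 2.57, 3.01, 3.01, 3.01].

INTERFACE

Orientations are given as a 3x3 rotation matrix whose columns are the frame's x, y, z axes.
In Python, from plant import ctrl gives the robot as it stands.
- The arm moves only by the shell command python3 -m inch 'ROWS' [FORCE]. ROWS is JSON, a list of rows, each a list of 7 numbers: the shift along the tool's x, y, z in m, then the turn, a rotation vector about the tool's x, y, z in rad, then the opening, from 0 (shut) to 1 (fully open). In form: [[dx, dy, dz, wx, wy, wz, jaw], ...]. A call has 1 to 8 rows; each row shifts and turns the commanded pose from where the row before left it, along the tool's axes as they then stand; what a row does not reach is not made up. A row lasts 1/12 s, in which the tool goes at most 41.7 mm and 7.16 degrees, less where a joint would pass 70% of its speed; a pose out of reach is approached as far as the arm can. A call is refused whole if a number of a shift passes 0.0417 or a number of a turn 0.125, either way. A call with a gripper value outside its range is refused whole. The fingers move at their own pace and stop on an object; FORCE is the grip in N (left out, the last holds). Time passes only in rows, so rows that do not move let the fingers close. It gives the time, the measured TCP pose, the force, the opening and the grip force at its end, in the units of the state.
- ctrl.observe(): the state, without advancing time (a new reading comes with each control period).
- ctrl.capture(name): name is "side" or "top"; returns the picture (420x560x3 uint8, blue, green, red); there is no depth.
- ctrl.camera_info(name): a dict with "fx", "fy", "cx", "cy" (pixels), "position" and "orientation" of the camera in the world. Camera axes: x right, y up, looking along -z (the intrinsics and any distortion apply to the point x, -y, -z); pixel columns grow to the right and rows downward; lengths in m; the calibration is good to about 2 mm. A picture is of the moment at which its call begins. camera_info takes no time and is no camera call.
- ctrl.sign_off(): hands the job in; it is judged then, once.
The state is a dict: "time_s": time; "q": joint angles; "qvel": joint speeds; "joint_torque": joint torques, N m; "ee_pos": TCP position; "ee_rot": TCP orientation; "ft_force": force on the tool from outside, world axes, zero at the start; "wrist_torque": the same for the moment, N m; "gripper_width": finger opening in m; "grasp_force": force on a finger pad.
Only numpy, scipy, OpenCV 4.12 (cv2) and the standard library are available. Lean on these libraries where they do the work, as an engineer would, in place of code of your own. Each camera call takes 0.05 s, during which the arm holds its last target. There are 200 camera calls.

TASK

Get the doming punches ready for sinking copper domes: stand all four in the wooden rack, heads up and fully home, one to a hole, in the order they will be used, with the largest head in the hole nearest the steel doming block and then each next smaller one, down to the smallest at the far end. Leave the glass jar that stands among them upright where it is.

Things in the scene. Friction and masses are not known exactly. Their poses are not given: they have to be found in the camera images.
- punch_50: the largest doming punch: bare steel, standing upright, round shank 24 mm across below, wider round head 50 mm across above. The head has a cylindrical belt 50 mm across from 60 to 72 mm above the foot (take it there) and a half ball on top, 97 mm high overall. Origin: centre of the flat foot; z up along the axis. The foot is chamfered 3 mm.
- punch_42: the second largest doming punch: bare steel, standing upright, round shank 24 mm across below, wider round head 42 mm across above. The head has a cylindrical belt 42 mm across from 60 to 72 mm above the foot (take it there) and a half ball on top, 93 mm high overall. Origin: centre of the flat foot; z up along the axis. The foot is chamfered 3 mm.
- punch_34: the third largest (second smallest) doming punch: bare steel, standing upright, round shank 24 mm across below, wider round head 34 mm across above. The head has a cylindrical belt 34 mm across from 60 to 72 mm above the foot (take it there) and a half ball on top, 89 mm high overall. Origin: centre of the flat foot; z up along the axis. The foot is chamfered 3 mm.
- punch_26: the smallest doming punch: bare steel, standing upright, round shank 24 mm across below, wider round head 26 mm across above. The head has a cylindrical belt 26 mm across from 60 to 72 mm above the foot (take it there) and a half ball on top, 85 mm high overall. Origin: centre of the flat foot; z up along the axis. The foot is chamfered 3 mm.
- hole_1: one of four equal round holes in a row in the dark wooden punch rack (block 310 x 74 mm, 38 mm high, fixed to the bench, holes 75 mm apart), at the left end of the rack seen from the robot. Hole 38 mm across with a lightly broken edge. Origin: centre of the hole's flat floor, 12 mm above the bench; the mouth is 24 mm above it. z up, y along the row from hole_4 towards hole_1, x across the rack.
- hole_2: one of four equal round holes in a row in the dark wooden punch rack (block 310 x 74 mm, 38 mm high, fixed to the bench, holes 75 mm apart), next to hole_1. Hole 38 mm across with a lightly broken edge. Origin: centre of the hole's flat floor, 12 mm above the bench; the mouth is 24 mm above it. z up, y along the row from hole_4 towards hole_1, x across the rack.
- hole_3: one of four equal round holes in a row in the dark wooden punch rack (block 310 x 74 mm, 38 mm high, fixed to the bench, holes 75 mm apart), next to hole_4. Hole 38 mm across with a lightly broken edge. Origin: centre of the hole's flat floor, 12 mm above the bench; the mouth is 24 mm above it. z up, y along the row from hole_4 towards hole_1, x across the rack.
- hole_4: one of four equal round holes in a row in the dark wooden punch rack (block 310 x 74 mm, 38 mm high, fixed to the bench, holes 75 mm apart), at the right end of the rack seen from the robot. Hole 38 mm across with a lightly broken edge. Origin: centre of the hole's flat floor, 12 mm above the bench; the mouth is 24 mm above it. z up, y along the row from hole_4 towards hole_1, x across the rack.
- doming_block: steel doming cube, 60 mm, with a round hollow in its top, fixed to the bench about 100 mm beyond one end hole of the rack, either end. Origin: centre of its underside. It tells which end the largest punch goes to; a square milky tub stands beyond the other end.
- glass_jar: glass jar with metal screw lid, 58 mm across and 58 mm high, standing loose among the punches; it stays there. Origin: centre of its underside.
Things that resemble listed ones, but are neither listed nor needed, are in the scene too. Leave any yellow look-alike of the punch_50 alone.

How it is judged:
By the outcome, as a careful person would: the job done as asked, in the order asked, and still so for the second after the job is handed in, with the robot touching nothing.
It also fails if it takes over 90 s, if anything falls off the work surface, if the arm or the gripper's body presses on something with over 40 N, if the wrist force passes 120 N, or if a joint passes its speed limit or range.

## Working session

There is one attempt and no reset: what is moved stays moved. The work goes in short steps, Python scripts to look and compute and a shell command to move; the robot and the scene stay as the last step left them, time stands still between calls to the robot, and variables do not carry over. Pictures are saved under pics/ and viewed, at most 14 in all, crops included, and the job is handed in when it is done.

```bash
mkdir -p pics; ls
python3 - <<'E'
from plant import ctrl
import cv2
for n in("top","side"):
    im=ctrl.capture(n); cv2.imwrite(f"pics/{n}0.png",im); print(ctrl.camera_info(n))
print(ctrl.observe())
E
```

```text
pics
{'fx': 416.1963838663692, 'fy': 416.1963838663692, 'cx': 276.4597369962511, 'cy': 211.26066269171844, 'position': array([ 0.36224696, -0.05690972,  1.12170355]), 'orientation': array([[ 0.01260943,  0.98192205, -0.18886525],
       [-0.9998645 ,  0.01038278, -0.01277437],
       [-0.01058249,  0.18900074,  0.98191992]])}
{'fx': 423.85923446233863, 'fy': 423.85923446233863, 'cx': 276.27082841214866, 'cy': 208.12635082437805, 'position': array([ 0.3622078 , -0.83857836,  0.47557089]), 'orientation': array([[ 0.95723954,  0.14620579, -0.24963238],
       [-0.28914353,  0.45546108, -0.84199241],
       [-0.00940633,  0.87816802,  0.47825982]])}
{'time_s': 0.1, 'q': array([ 1.20549063e+00,  4.94139349e-01,  1.34608140e+00, -2.35280100e-05,
        1.30251805e+00, -9.54961482e-02]), 'qvel': array([-7.48027357e-04, -5.90792402e-05, -1.37233915e-03,  6.82576126e-04,
       -1.10129926e-03,  2.21400403e-04]), 'joint_torque': array([-1.49493721e-03, -8.80249429e+01, -3.82538724e+01,  7.07197306e-02,
        4.84737440e-02, -2.69703816e-05]), 'ee_pos': array([0.16646627, 0.60205194, 0.21338237]), 'ee_rot': array([[-9.63823328e-01,  2.66541634e-01, -3.88256231e-04],
       [ 2.66541902e-01,  9.63822728e-01, -1.07862765e-03],
       [ 8.67110039e-05, -1.14309305e-03, -9.99999343e-01]]), 'ft_force': array([-0.14290045, -0.44025102,  0.56199103]), 'wrist_torque': array([ 0.06253215,  0.02359795, -0.01924901]), 'grasp_force': 0.0, 'gripper_width': 0.09147789787300395}
```

View pics/top0.png

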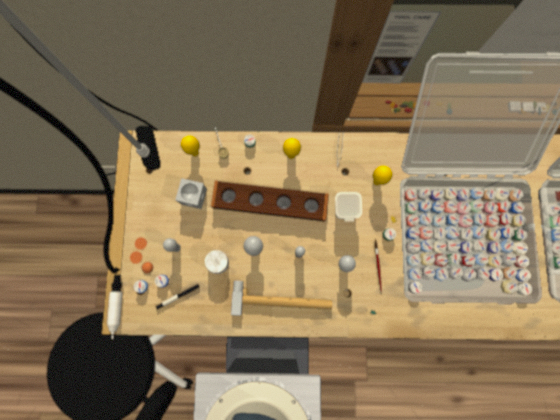

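View pics/side0.png

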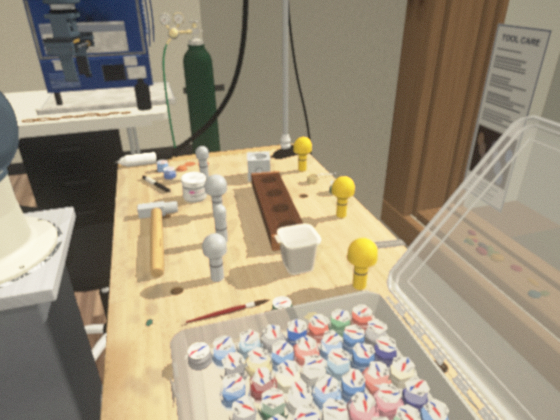

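The top view shows candidate punches at (171,245), (253,245), (299,252) and (347,263), with the jar at (216,262). The doming block is at (190,193), left of the rack, so hole_1 takes the largest. The yellow look-alikes are along the far side and right.

```bash
cat > h.py <<'E'
import numpy as np, cv2
from plant import ctrl
def ray(n,u,v,z):
    c=ctrl.camera_info(n);d=c["orientation"]@np.array([(u-c["cx"])/c["fx"],-(v-c["cy"])/c["fy"],-1]);p=c["position"]
    return p+d*(z-p[2])/d[2]
def proj(n,P):
    c=ctrl.camera_info(n);q=c["orientation"].T@(np.array(P)-c["position"]);return c["cx"]+c["fx"]*q[0]/-q[2], c["cy"]-c["fy"]*q[1]/-q[2]
E
python3 - <<'E'
from h import *
im=cv2.imread("pics/top0.png");hsv=cv2.cvtColor(im,cv2.COLOR_BGR2HSV)
m=((hsv[...,1]<70)&(hsv[...,2]>70)).astype(np.uint8)*255
for (u,v) in [(171,245),(253,245),(299,252),(347,263),(216,262)]:
    w=m[v-22:v+22,u-22:u+22];n,l,s,c=cv2.connectedComponentsWithStats(w)
    k=1+np.argmax(s[1:,4]);d=cv2.distanceTransform((l==k).astype(np.uint8)*255,cv2.DIST_L2,5)
    cc=np.array(np.unravel_index(d.argmax(),d.shape))[::-1]+[u-22,v-22]
    cam=ctrl.camera_info("top");P=ray("top",*cc,.072);D=np.linalg.norm(P-cam["position"])
    print((u,v),s[k],cc,"r_mm",d.max()*D/cam["fx"]*1000,P.round(3))
g=cv2.cvtColor(im,cv2.COLOR_BGR2GRAY)
for (u,v) in [(229,196),(257,199),(284,203),(311,206)]:
    w=(g[v-14:v+14,u-14:u+14]);print(w[14,::2],w[::2,14])
a=cv2.resize(im[180:290,140:370],None,fx=3.4,fy=3.4,interpolation=cv2.INTER_CUBIC)
cv2.imwrite("pics/c1.png",a)
s=cv2.imread("pics/side0.png");cv2.imwrite("pics/c2.png",cv2.resize(s[130:290,120:340],None,fx=3.5,fy=3.5,interpolation=cv2.INTER_CUBIC))
E
```

```text
(171, 245) [ 14  15  17  14 167] [169 244] r_mm 16.80300628319948 [0.477 0.228 0.072]
(253, 245) [ 13  13  19  20 291] [253 245] r_mm 23.87990182720596 [0.477 0.015 0.072]
(299, 252) [18 16 10 11 85] [300 250] r_mm 11.146061753791958 [ 0.465 -0.104  0.072]
(347, 263) [ 14  14  17  17 225] [347 263] r_mm 20.44660870363808 [ 0.434 -0.222  0.072]
(216, 262) [ 11  10  23  24 443] [216 261] r_mm 29.154119364689382 [0.435 0.107 0.072]
[87 61 60 43 84 94 88 81 80 82 69 62 67 64] [111  51  52  39  58  86  85  81  83  91  86  60  65  49]
[62 59 56 62 91 91 85 82 83 80 68 61 62 62] [127  67  57  35  59  77  81  82  76  85  78  58  62  55]
[60 65 56 64 92 90 85 78 84 83 73 59 58 59] [ 74  58  50  34  71  86  84  78  84 106  79  58  60  49]
[57 54 58 58 88 93 84 81 80 82 73 50 57 73] [89 55 57 31 63 84 85 81 78 96 82 64 61 49]
```

View pics/c1.png

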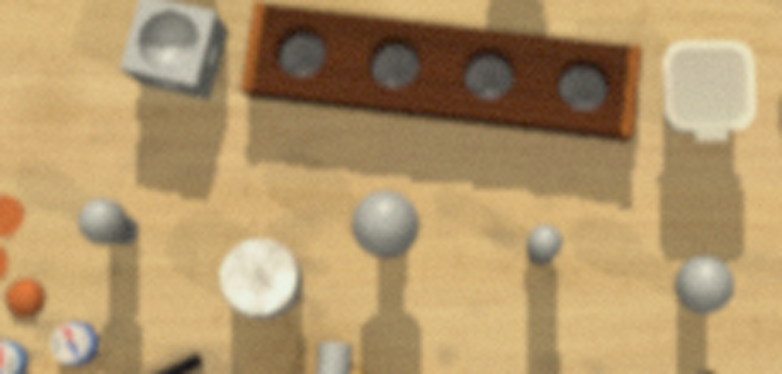

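View pics/c2.png

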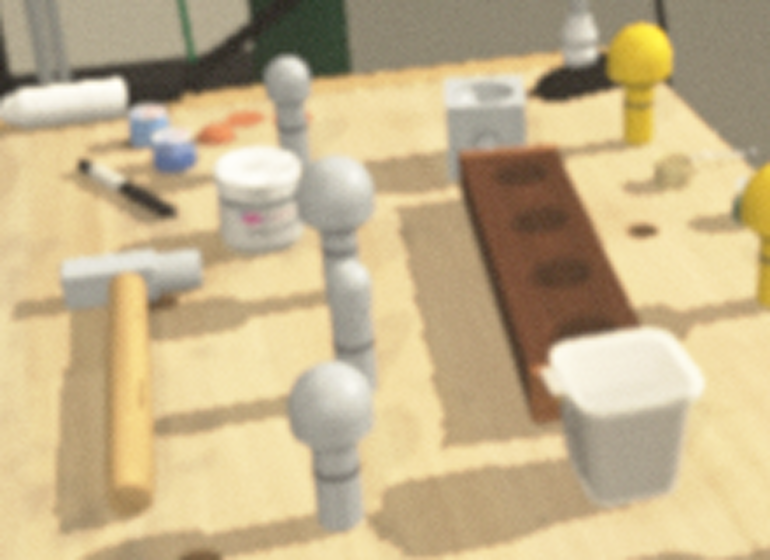

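The crops confirm the sizes: 171 is punch_34, 253 is punch_50, 299 is punch_26 and 347 is punch_42. The hole centres are at about (229,196), (256,199), (284,202) and (312,205). Next I'll refine the positions and check them across both views.

Run:
```python
from h import *
im=cv2.imread("pics/top0.png");hsv=cv2.cvtColor(im,cv2.COLOR_BGR2HSV)
up=cv2.resize(im,None,fx=4,fy=4,interpolation=cv2.INTER_CUBIC);H=cv2.GaussianBlur(cv2.cvtColor(up,cv2.COLOR_BGR2HSV),(9,9),0)
def cen(m,u,v,r):
    x0,y0=4*(u-r),4*(v-r);w=m[y0:y0+8*r,x0:x0+8*r];w=cv2.morphologyEx(w,cv2.MORPH_CLOSE,np.ones((9,9),np.uint8))
    c=max(cv2.findContours(w,0,2)[0],key=cv2.contourArea);(a,b),ax,_=cv2.fitEllipse(cv2.convexHull(c))
    return ((x0+a+.5)/4-.5,(y0+b+.5)/4-.5),np.array(ax)/4
m=((H[...,1]<85)&(H[...,2]>60)).astype(np.uint8)*255
for n,u,v in [("34",170,245),("50",253,245),("26",300,251),("42",347,263)]:
    c,ax=cen(m,u,v,16);P=ray("top",*c,.072)
    print(n,np.round(c,1),ax.round(1),P.round(4),"side px",np.round(proj("side",P),1))
hs=[]
mh=((H[...,1]<120)).astype(np.uint8)*255
for u,v in [(229,196),(257,199),(284,202),(312,205)]:
    c,ax=cen(mh,u,v,10);P=ray("top",*c,.024);hs.append(P);print("hole",np.round(c,1),ax.round(1),P.round(4),"side mouth",np.round(proj("side",[P[0],P[1],.036]),1))
hs=np.array(hs);print(np.linalg.norm(np.diff(hs,axis=0),axis=1),(hs[0]-hs[3])/3)
# rack top from red mask
mr=((H[...,0]<13)&(H[...,1]>120)&(H[...,2]<140)).astype(np.uint8)*255
c=max(cv2.findContours(mr[680:900,800:1350],0,2)[0],key=cv2.contourArea)+[800,680]
b=cv2.boxPoints(cv2.minAreaRect(c))/4
Q=np.array([ray("top",*p,.038) for p in b]);print(Q.round(3),Q.mean(0),[np.linalg.norm(Q[i]-Q[i-1]).round(3) for i in range(4)])
```

```text
34 [170.9 245.1] [14.1 18.7] [0.4739 0.2232 0.072 ] side px [201.6 152.8]
50 [252.9 245.3] [19.6 20.5] [0.4758 0.0154 0.072 ] side px [215.7 185.1]
26 [299.5 251.2] [10.4 12.3] [ 0.4623 -0.1027  0.072 ] side px [219.  210.4]
42 [346.7 263. ] [17.4 18.2] [ 0.434  -0.2208  0.072 ] side px [214.7 244.4]
hole [228.3 195.6] [13.4 14.4] [0.6152 0.0884 0.024 ] side mouth [267.5 178.7]
hole [255.7 198.9] [13.5 14.6] [0.6068 0.0138 0.024 ] side mouth [272.8 191.8]
hole [283.2 202.1] [13.9 14.8] [ 0.5988 -0.0606  0.024 ] side mouth [278.9 206.8]
hole [311.  205.3] [13.8 14.8] [ 0.5906 -0.1353  0.024 ] side mouth [285.8 224.1]
[0.07504425 0.07488628 0.0751675 ] [0.00820891 0.07458212 0.        ]
[[ 0.578  0.126  0.038]
 [ 0.65   0.121  0.038]
 [ 0.618 -0.174  0.038]
 [ 0.548 -0.165  0.038]] [ 0.59850662 -0.0232504   0.038     ] [np.float64(0.292), np.float64(0.072), np.float64(0.296), np.float64(0.071)]
```

```bash
python3 -m inch '[[0,0,0,0,0,0.12,1],[0,0,0,0,0,0.12,1],[0,0,0,0,0,0.12,1],[0,0,0,0,0,0.12,1],[0,0,0,0,0,0.12,1],[0,0,0,0,0,0.12,1],[0,0,0,0,0,0.12,1],[0,0,0,0,0,0.12,1]]' 30; python3 -m inch '[[0,0,0,0,0,0.115,1],[0,0,0,0,0,0.115,1],[0,0,0,0,0,0.111,1],[0,0,0,0,0,0,1]]'
```

```text
time_s: 0.77
ee_pos: [0.1665, 0.6022, 0.2136]
ee_rot: [[-0.329, 0.944, -0.0], [0.944, 0.329, -0.001], [-0.001, -0.0, -1.0]]
ft_force: [-0.2, 0.6, 0.5]
gripper_width: 0.0911
grasp_force: 0.0
time_s: 1.1
ee_pos: [0.1665, 0.6022, 0.2136]
ee_rot: [[0.006, 1.0, -0.0], [1.0, -0.006, -0.001], [-0.001, -0.0, -1.0]]
ft_force: [-0.7, -0.5, 0.7]
gripper_width: 0.0913
grasp_force: 0.0
```

```bash
python3 -m inch '[[-0.029,0.0237,0,0,0,0,1],[-0.029,0.0237,0,0,0,0,1],[-0.029,0.0237,0,0,0,0,1],[-0.029,0.0237,0,0,0,0,1],[-0.029,0.0237,0,0,0,0,1],[-0.029,0.0237,0,0,0,0,1],[-0.029,0.0237,0,0,0,0,1],[-0.029,0.0237,0,0,0,0,1]]'; python3 -m inch '[[-0.029,0.0237,0,0,0,0,1],[-0.029,0.0237,0,0,0,0,1],[-0.029,0.0237,0,0,0,0,1],[-0.029,0.0237,0,0,0,0,1],[-0.029,0.0237,0,0,0,0,1],[0,0,0,0,0,0,1]]'
```

```text
time_s: 1.77
ee_pos: [0.3569, 0.3688, 0.2139]
ee_rot: [[-0.005, 1.0, -0.0], [1.0, 0.005, -0.0], [-0.0, -0.0, -1.0]]
ft_force: [0.8, 0.9, -1.2]
gripper_width: 0.0908
grasp_force: 0.0
time_s: 2.27
ee_pos: [0.4784, 0.221, 0.2139]
ee_rot: [[-0.001, 1.0, 0.002], [1.0, 0.001, -0.001], [-0.001, 0.002, -1.0]]
ft_force: [-0.4, 0.6, -1.2]
gripper_width: 0.0914
grasp_force: 0.0
```

```bash
python3 -m inch '[[0.004,-0.004,0.02,0,0,0,1],[0,0,0.037,0,0,0,1],[0,0,0.037,0,0,0,1],[0,0,0.037,0,0,0,1],[0,0,0.036,0,0,0,1],[0,0,0,0,0,0,1]]'; python3 -m inch '[[0,0,0,0,0,0,0.2],[0,0,0,0,0,0,0.1],[0,0,0,0,0,0,0],[0,0,0,0,0,0,0],[0,0,0,0,0,0,0],[0,0,0,0,0,0,0],[0,0,0,0,0,0,0],[0,0,0,0,0,0,0]]' 30
```

```text
time_s: 2.77
ee_pos: [0.4673, 0.2282, 0.0417]
ee_rot: [[-0.004, 1.0, -0.008], [1.0, 0.004, -0.003], [-0.003, -0.008, -1.0]]
ft_force: [-1.8, -1.0, -0.5]
gripper_width: 0.091
grasp_force: 0.0
time_s: 3.43
ee_pos: [0.4708, 0.2294, 0.0472]
ee_rot: [[-0.0, 1.0, 0.0], [1.0, 0.0, 0.0], [0.0, 0.0, -1.0]]
ft_force: [0.2, -0.8, -0.2]
gripper_width: 0.0404
grasp_force: 0.0
```

```bash
python3 -m inch '[[-0.004,0.003,0,0,0,0,0.45],[0,0,0,0,0,0,0.1],[0,0,0,0,0,0,0],[0,0,0,0,0,0,0],[0,0,0,0,0,0,0],[0,0,0,0,0,0,0]]' 30
python3 - <<'E'
from h import *
s=ctrl.capture("side");cv2.imwrite("pics/s1.png",cv2.resize(s[90:250,130:340],None,fx=3.5,fy=3.5,interpolation=cv2.INTER_CUBIC))
E
```

```text
time_s: 3.93
ee_pos: [0.4738, 0.2254, 0.0469]
ee_rot: [[-0.0, 1.0, 0.0], [1.0, 0.0, 0.0], [0.0, 0.0, -1.0]]
ft_force: [1.5, 0.2, 1.1]
gripper_width: 0.0329
grasp_force: 30.0
```

View pics/s1.png

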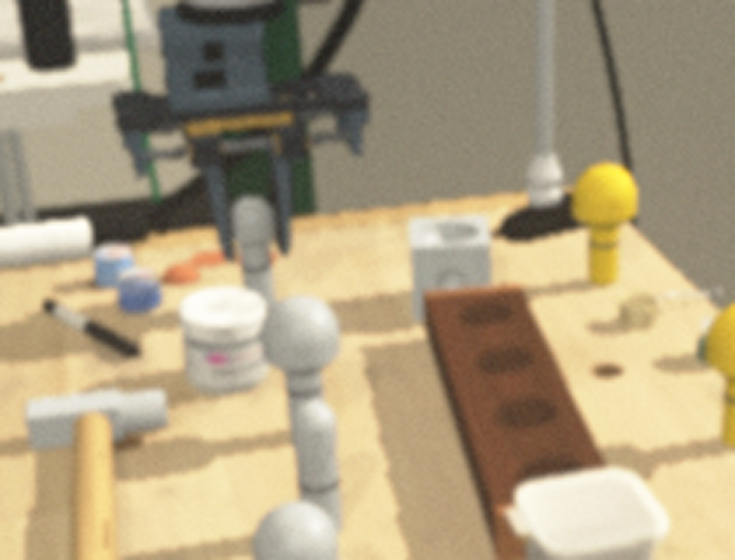

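The picture shows the fingers around punch_34's head, clear of the jar, and the measured width agrees. Lifting it and carrying it to hole_3.

```bash
python3 -m inch '[[0,0,-0.015,0,0,0,0],[0,0,-0.035,0,0,0,0],[0,0,-0.035,0,0,0,0],[0,0,-0.03,0,0,0,0],[0,0,-0.015,0,0,0,0],[0,0,0,0,0,0,0]]' 45; python3 -m inch '[[-0.036,0.0156,0,0,0,0,0],[-0.036,0.0156,0,0,0,0,0],[-0.036,0.0156,0,0,0,0,0],[-0.036,0.0156,0,0,0,0,0],[-0.036,0.0156,0,0,0,0,0],[-0.036,0.0156,0,0,0,0,0],[-0.036,0.0156,0,0,0,0,0],[-0.034,0.0156,0,0,0,0,0]]';python3 -m inch '[[0,0,0,0,0,0,0],[0,0,0,0,0,0,0],[0,0,0,0,0,0,0]]'
python3 - <<'E'
from h import *
for n in("top","side"):cv2.imwrite(f"pics/{n}2.png",ctrl.capture(n))
a=cv2.imread("pics/top2.png")[150:290,140:370];b=cv2.imread("pics/side2.png")[90:270,180:370]
cv2.imwrite("pics/ab2.png",np.hstack([cv2.resize(a,(440,420)),cv2.resize(b,(360,420))]))
E
```

```text
time_s: 4.48
ee_pos: [0.475, 0.226, 0.1801]
ee_rot: [[-0.0, 1.0, 0.005], [1.0, 0.0, 0.002], [0.002, 0.005, -1.0]]
ft_force: [0.3, 0.5, -1.1]
gripper_width: 0.0325
grasp_force: 45.0
time_s: 5.15
ee_pos: [0.598, -0.0626, 0.1753]
ee_rot: [[0.0, 1.0, -0.002], [1.0, -0.0, 0.0], [0.0, -0.002, -1.0]]
ft_force: [0.5, 0.1, -2.7]
gripper_width: 0.0328
grasp_force: 45.0
time_s: 5.4
ee_pos: [0.5975, -0.0603, 0.1754]
ee_rot: [[0.001, 1.0, -0.003], [1.0, -0.001, 0.001], [0.001, -0.003, -1.0]]
ft_force: [-0.6, 0.7, -2.9]
gripper_width: 0.0323
grasp_force: 45.0
```

View pics/ab2.png

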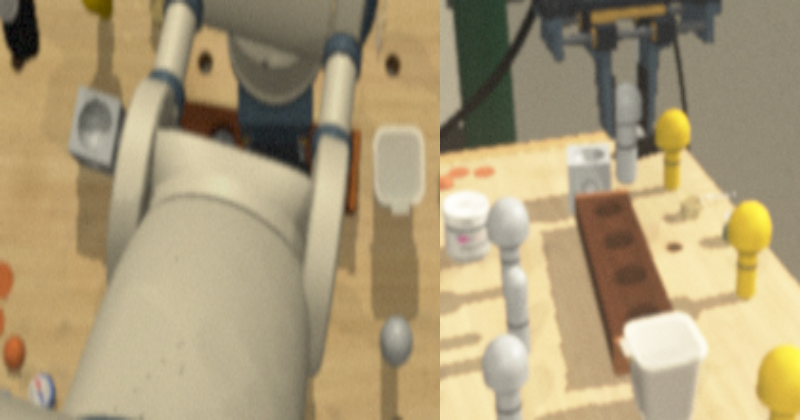

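Punch_34 hangs upright over hole_3, with its foot at about (279,168) in the side view. Lowering.

```bash
python3 -c "
from h import *
print(proj('side',[.5975,-.0603,.1285]))"; python3 -m inch '[[0,0.001,0.02,0,0,0,0],[0,0,0.03,0,0,0,0],[0,0,0.025,0,0,0,0],[0,0,0.015,0,0,0,0],[0,0,0.012,0,0,0,0],[0,0,0.009,0,0,0,0],[0,0,0,0,0,0,0],[0,0,0,0,0,0,0]]'
```

```text
(np.float64(277.9380364095774), np.float64(167.62512543121866))
time_s: 6.17
ee_pos: [0.5993, -0.06, 0.066]
ee_rot: [[-0.001, 1.0, -0.0], [1.0, 0.001, 0.0], [0.0, -0.0, -1.0]]
ft_force: [-0.2, 0.3, -2.6]
gripper_width: 0.0328
grasp_force: 45.0
```

```bash
python3 -m inch '[[0,0,0.003,0,0,0,0],[0,0,0.002,0,0,0,0],[0,0,0.001,0,0,0,0],[0,0,0.001,0,0,0,0],[0,0,0,0,0,0,0]]'
```

```text
time_s: 6.58
ee_pos: [0.5995, -0.0606, 0.059]
ee_rot: [[0.0, 1.0, 0.0], [1.0, -0.0, -0.0], [-0.0, 0.0, -1.0]]
ft_force: [-1.2, -0.5, -2.4]
gripper_width: 0.0325
grasp_force: 45.0
```

```bash
python3 -m inch '[[0,0,0.001,0,0,0,0],[0,0,0,0,0,0,0],[0,0,0,0,0,0,0]]'; python3 -m inch '[[0,0,0.001,0,0,0,0],[0,0,0,0,0,0,0],[0,0,0,0,0,0,0]]'
```

```text
time_s: 6.83
ee_pos: [0.5997, -0.0608, 0.0588]
ee_rot: [[0.0, 1.0, 0.001], [1.0, -0.0, -0.0], [-0.0, 0.001, -1.0]]
ft_force: [-3.0, -0.7, 11.1]
gripper_width: 0.0329
grasp_force: 45.0
time_s: 7.08
ee_pos: [0.6001, -0.0609, 0.0587]
ee_rot: [[-0.0, 1.0, 0.002], [1.0, 0.0, -0.001], [-0.001, 0.002, -1.0]]
ft_force: [-7.2, -0.3, 24.1]
gripper_width: 0.0326
grasp_force: 45.0
```

```bash
python3 -m inch '[[0,0,-0.002,0,0,0,0],[0,0,0,0,0,0,0.5],[0,0,0,0,0,0,0.7],[0,0,0,0,0,0,1],[0,0,0,0,0,0,1],[0,0,0,0,0,0,1],[0,0,0,0,0,0,1]]';  python3 -m inch '[[0,0,-0.02,0,0,0,1],[0,0,-0.035,0,0,0,1],[0,0,-0.035,0,0,0,1],[0,0,-0.03,0,0,0,1],[0,0,0,0,0,0,1],[0,0,0,0,0,0,1],[0,0,0,0,0,0,1]]'
```

```text
time_s: 7.67
ee_pos: [0.5994, -0.0606, 0.0588]
ee_rot: [[0.0, 1.0, -0.0], [1.0, -0.0, 0.0], [0.0, -0.0, -1.0]]
ft_force: [-0.5, 0.1, -0.2]
gripper_width: 0.0697
grasp_force: 0.0
time_s: 8.25
ee_pos: [0.5991, -0.0605, 0.1785]
ee_rot: [[0.0, 1.0, -0.001], [1.0, -0.0, 0.0], [0.0, -0.001, -1.0]]
ft_force: [0.2, 0.2, -0.5]
gripper_width: 0.0913
grasp_force: 0.0
```

```bash
python3 -m inch '[[-0.0105,-0.0342,0,0,0,0,1],[-0.0105,-0.0342,0,0,0,0,1],[-0.0105,-0.0342,0,0,0,0,1],[-0.0105,-0.0342,0,0,0,0,1],[0,0,0,0,0,0,1],[0,0,0,0,0,0,1],[0,0,0,0,0,0,1]]';  python3 -m inch '[[0,0,0.02,0,0,0,1],[0,0,0.03,0,0,0,1],[0,0,0.03,0,0,0,1],[0,0,0.03,0,0,0,1],[0,0,0.0215,0,0,0,1],[0,0,0,0,0,0,1],[0,0,0,0,0,0,1],[0,0,0,0,0,0,1]]'
```

```text
time_s: 8.83
ee_pos: [0.4628, -0.1026, 0.1784]
ee_rot: [[0.001, 1.0, -0.001], [1.0, -0.001, 0.0], [0.0, -0.001, -1.0]]
ft_force: [0.4, -0.7, 0.1]
gripper_width: 0.0912
grasp_force: 0.0
time_s: 9.5
ee_pos: [0.4636, -0.1026, 0.0481]
ee_rot: [[-0.0, 1.0, 0.001], [1.0, 0.0, -0.0], [-0.0, 0.001, -1.0]]
ft_force: [-0.3, -0.4, 1.0]
gripper_width: 0.091
grasp_force: 0.0
```

```bash
python3 -m inch '[[0,-0.001,0.001,0,0,0,0.35],[0,0,0,0,0,0,0.35],[0,0,0,0,0,0,0.35],[0,0,0,0,0,0,0.35],[0,0,0,0,0,0,0.35],[0,0,0,0,0,0,0],[0,0,0,0,0,0,0],[0,0,0,0,0,0,0]]' 30;  python3 -m inch '[[0,0,0,0,0,0,0],[0,0,0,0,0,0,0],[0,0,0,0,0,0,0],[0,0,0,0,0,0,0]]' 45
python3 - <<'E'
from h import *
s=ctrl.capture("side");cv2.imwrite("pics/s3.png",cv2.resize(s[90:290,130:340],None,fx=2.9,fy=2.9,interpolation=cv2.INTER_CUBIC))
E
```

```text
time_s: 10.17
ee_pos: [0.4617, -0.1026, 0.0464]
ee_rot: [[0.0, 1.0, -0.0], [1.0, -0.0, -0.0], [-0.0, -0.0, -1.0]]
ft_force: [-0.6, -0.4, -0.5]
gripper_width: 0.0411
grasp_force: 0.0
time_s: 10.5
ee_pos: [0.4617, -0.1026, 0.0464]
ee_rot: [[-0.0, 1.0, 0.0], [1.0, 0.0, 0.0], [0.0, 0.0, -1.0]]
ft_force: [-0.5, -0.5, -1.1]
gripper_width: 0.0243
grasp_force: 45.0
```

View pics/s3.png

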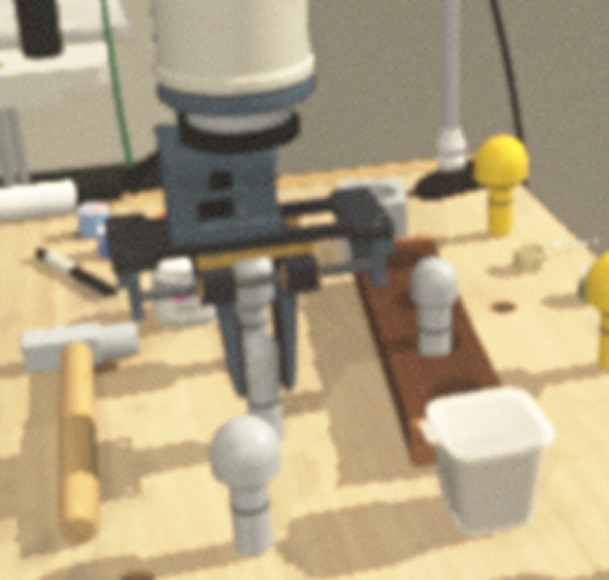

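Punch_34 stands upright in hole_3 at about (435,305) in the crop, and the fingers hold punch_26. Carrying it to hole_4.

```bash
python3 -m inch '[[0,0,-0.02,0,0,0,0],[0,0,-0.035,0,0,0,0],[0,0,-0.035,0,0,0,0],[0,0,-0.03,0,0,0,0],[0,0,-0.01,0,0,0,0],[0,0,0,0,0,0,0]]'; python3 -m inch '[[-0.0082,0.0323,0,0,0,0,0],[-0.0082,0.0323,0,0,0,0,0],[-0.0082,0.0323,0,0,0,0,0],[-0.0082,0.0323,0,0,0,0,0],[0,0,0,0,0,0,0],[0,0,0,0,0,0,0],[0,0,0,0,0,0,0]]'
```

```text
time_s: 11.05
ee_pos: [0.4629, -0.103, 0.1789]
ee_rot: [[-0.0, 1.0, 0.004], [1.0, 0.0, -0.002], [-0.002, 0.004, -1.0]]
ft_force: [0.4, -0.2, -2.3]
gripper_width: 0.0243
grasp_force: 45.0
time_s: 11.63
ee_pos: [0.5896, -0.135, 0.1747]
ee_rot: [[-0.0, 1.0, -0.003], [1.0, 0.0, 0.001], [0.001, -0.003, -1.0]]
ft_force: [0.2, 0.1, -2.0]
gripper_width: 0.0243
grasp_force: 45.0
```

```bash
python3 -m inch '[[0,0.001,0.02,0,0,0,0],[0,0,0.03,0,0,0,0],[0,0,0.025,0,0,0,0],[0,0,0.015,0,0,0,0],[0,0,0.011,0,0,0,0],[0,0,0.009,0,0,0,0],[0,0,0.004,0,0,0,0],[0,0,0,0,0,0,0]]';python3 -m inch '[[0,0,0.001,0,0,0,0],[0,0,0.001,0,0,0,0],[0,0,0,0,0,0,0],[0,0,0,0,0,0,0]]'
```

```text
time_s: 12.3
ee_pos: [0.5915, -0.1353, 0.0621]
ee_rot: [[0.0, 1.0, -0.001], [1.0, -0.0, 0.0], [0.0, -0.001, -1.0]]
ft_force: [-0.3, -0.4, -2.6]
gripper_width: 0.0248
grasp_force: 45.0
time_s: 12.63
ee_pos: [0.5922, -0.1355, 0.0609]
ee_rot: [[-0.0, 1.0, 0.001], [1.0, 0.0, -0.0], [-0.0, 0.001, -1.0]]
ft_force: [-0.0, 0.4, -1.3]
gripper_width: 0.0248
grasp_force: 45.0
```

```bash
python3 -m inch '[[0,0,0.0015,0,0,0,0],[0,0,0.001,0,0,0,0],[0,0,0,0,0,0,0],[0,0,0,0,0,0,0]]';python3 -m inch '[[0,0,0.001,0,0,0,0],[0,0,0,0,0,0,0],[0,0,0,0,0,0,0]]'
```

```text
time_s: 12.97
ee_pos: [0.5922, -0.1355, 0.0584]
ee_rot: [[-0.0, 1.0, 0.001], [1.0, 0.0, -0.0], [-0.0, 0.001, -1.0]]
ft_force: [-1.4, 0.2, 4.7]
gripper_width: 0.0246
grasp_force: 45.0
time_s: 13.22
ee_pos: [0.5925, -0.1357, 0.0583]
ee_rot: [[-0.0, 1.0, 0.002], [1.0, 0.0, -0.001], [-0.001, 0.002, -1.0]]
ft_force: [-3.6, 0.2, 19.3]
gripper_width: 0.0245
grasp_force: 45.0
```

```bash
python3 -m inch '[[0,0,-0.001,0,0,0,0],[0,0,0,0,0,0,1],[0,0,0,0,0,0,1],[0,0,0,0,0,0,1],[0,0,0,0,0,0,1],[0,0,0,0,0,0,1],[0,0,0,0,0,0,1]]';  python3 -m inch '[[0,0,-0.02,0,0,0,1],[0,0,-0.035,0,0,0,1],[0,0,-0.035,0,0,0,1],[0,0,-0.03,0,0,0,1],[0,0,0,0,0,0,1],[0,0,0,0,0,0,1]]';  python3 -m inch '[[-0.017,-0.0316,0,0,0,0,1],[-0.017,-0.0316,0,0,0,0,1],[-0.017,-0.0316,0,0,0,0,1],[-0.017,-0.0316,0,0,0,0,1],[-0.017,-0.0316,0,0,0,0,1],[0,0,0,0,0,0,1],[0,0,0,0,0,0,1],[0,0,0,0,0,0,1]]'
```

```text
time_s: 13.8
ee_pos: [0.5919, -0.1354, 0.0578]
ee_rot: [[-0.0, 1.0, -0.0], [1.0, 0.0, 0.0], [0.0, -0.0, -1.0]]
ft_force: [-0.2, -0.2, -0.7]
gripper_width: 0.0617
grasp_force: 0.0
time_s: 14.3
ee_pos: [0.5928, -0.1357, 0.1796]
ee_rot: [[0.0, 1.0, 0.003], [1.0, -0.0, -0.001], [-0.001, 0.003, -1.0]]
ft_force: [-0.2, 0.4, -0.2]
gripper_width: 0.0909
grasp_force: 0.0
time_s: 14.97
ee_pos: [0.4338, -0.2203, 0.1773]
ee_rot: [[0.001, 1.0, -0.001], [1.0, -0.001, 0.001], [0.001, -0.001, -1.0]]
ft_force: [0.3, -0.1, -0.0]
gripper_width: 0.0914
grasp_force: 0.0
```

```bash
python3 -m inch '[[0,0,0.02,0,0,0,1],[0,0,0.03,0,0,0,1],[0,0,0.03,0,0,0,1],[0,0,0.03,0,0,0,1],[0,0,0.0205,0,0,0,1],[0,0,0,0,0,0,1],[0,0,0,0,0,0,1],[0,0,0,0,0,0,1]]' 30; python3 -m inch '[[0,0,0,0,0,0,0.5],[0,0,0,0,0,0,0.5],[0,0,0,0,0,0,0.5],[0,0,0,0,0,0,0.5],[0,0,0,0,0,0,0],[0,0,0,0,0,0,0],[0,0,0,0,0,0,0],[0,0,0,0,0,0,0]]' 30;  python3 -m inch '[[0,0,0,0,0,0,0],[0,0,0,0,0,0,0],[0,0,0,0,0,0,0],[0,0,0,0,0,0,0]]' 45
python3 - <<'E'
from h import *
s=ctrl.capture("side");cv2.imwrite("pics/s4.png",cv2.resize(s[90:290,130:340],None,fx=2.9,fy=2.9,interpolation=cv2.INTER_CUBIC))
E
```

```text
time_s: 15.63
ee_pos: [0.4348, -0.2203, 0.0481]
ee_rot: [[-0.001, 1.0, 0.001], [1.0, 0.001, -0.0], [-0.0, 0.001, -1.0]]
ft_force: [-0.4, 0.3, 0.8]
gripper_width: 0.0915
grasp_force: 0.0
time_s: 16.3
ee_pos: [0.4338, -0.2204, 0.0474]
ee_rot: [[0.0, 1.0, -0.0], [1.0, -0.0, 0.0], [0.0, -0.0, -1.0]]
ft_force: [-2.5, 0.5, 1.3]
gripper_width: 0.0408
grasp_force: 28.5
time_s: 16.63
ee_pos: [0.4339, -0.2204, 0.0474]
ee_rot: [[-0.0, 1.0, -0.0], [1.0, 0.0, 0.0], [0.0, -0.0, -1.0]]
ft_force: [-1.1, 0.0, 1.0]
gripper_width: 0.0406
grasp_force: 45.0
```

View pics/s4.png

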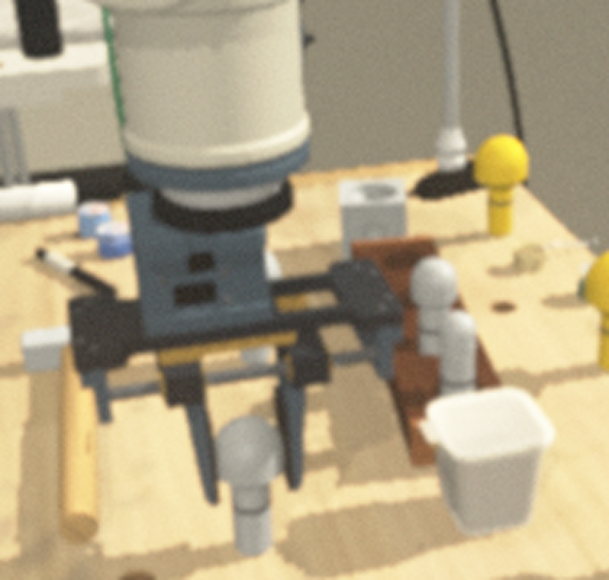

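Punches 34 and 26 stand upright in holes 3 and 4, and the jaws hold punch_42. Carrying it to hole_2.

```bash
python3 -m inch '[[0,0,-0.02,0,0,0,0],[0,0,-0.035,0,0,0,0],[0,0,-0.035,0,0,0,0],[0,0,-0.03,0,0,0,0],[0,0,-0.015,0,0,0,0],[0,0,0,0,0,0,0]]'; python3 -m inch '[[0.0293,0.0216,0,0,0,0,0],[0.0293,0.0216,0,0,0,0,0],[0.0293,0.0216,0,0,0,0,0],[0.0293,0.0216,0,0,0,0,0],[0.0293,0.0216,0,0,0,0,0],[0.0293,0.0216,0,0,0,0,0],[0.0293,0.0216,0,0,0,0,0],[0.0293,0.0216,0,0,0,0,0]]'; python3 -m inch '[[0,0,0,0,0,0,0],[0,0,0,0,0,0,0],[0,0,0,0,0,0,0]]'
```

```text
time_s: 17.18
ee_pos: [0.4352, -0.2212, 0.1855]
ee_rot: [[-0.0, 1.0, 0.004], [1.0, 0.0, -0.003], [-0.003, 0.004, -1.0]]
ft_force: [0.7, -0.4, -3.4]
gripper_width: 0.0401
grasp_force: 45.0
time_s: 17.85
ee_pos: [0.6067, 0.0158, 0.1806]
ee_rot: [[-0.0, 1.0, -0.002], [1.0, 0.0, 0.0], [0.0, -0.002, -1.0]]
ft_force: [0.9, -0.2, -2.4]
gripper_width: 0.0408
grasp_force: 45.0
time_s: 18.1
ee_pos: [0.6058, 0.0141, 0.1809]
ee_rot: [[-0.001, 1.0, -0.002], [1.0, 0.001, -0.0], [-0.0, -0.002, -1.0]]
ft_force: [-0.6, -1.3, -3.0]
gripper_width: 0.0407
grasp_force: 45.0
```

```bash
python3 -m inch '[[0,0.001,0.02,0,0,0,0],[0,0,0.03,0,0,0,0],[0,0,0.03,0,0,0,0],[0,0,0.017,0,0,0,0],[0,0,0.011,0,0,0,0],[0,0,0.009,0,0,0,0],[0,0,0,0,0,0,0],[0,0,0,0,0,0,0]]';python3 -m inch '[[0,0,0.002,0,0,0,0],[0,0,0.001,0,0,0,0],[0,0,0.001,0,0,0,0],[0,0,0,0,0,0,0],[0,0,0,0,0,0,0]]'
```

```text
time_s: 18.77
ee_pos: [0.6078, 0.0136, 0.0658]
ee_rot: [[0.0, 1.0, 0.0], [1.0, -0.0, -0.0], [-0.0, 0.0, -1.0]]
ft_force: [0.7, 0.4, -3.0]
gripper_width: 0.0409
grasp_force: 45.0
time_s: 19.18
ee_pos: [0.6078, 0.014, 0.0617]
ee_rot: [[-0.0, 1.0, 0.0], [1.0, 0.0, -0.0], [-0.0, 0.0, -1.0]]
ft_force: [0.8, -0.3, -3.4]
gripper_width: 0.0403
grasp_force: 45.0
```

```bash
python3 -m inch '[[0,0,0.001,0,0,0,0],[0,0,0.001,0,0,0,0],[0,0,0.001,0,0,0,0],[0,0,0,0,0,0,0],[0,0,0,0,0,0,0]]'
```

```text
time_s: 19.6
ee_pos: [0.608, 0.014, 0.0593]
ee_rot: [[-0.0, 1.0, 0.001], [1.0, 0.0, -0.0], [-0.0, 0.001, -1.0]]
ft_force: [-4.2, 0.0, 12.2]
gripper_width: 0.0409
grasp_force: 45.0
```

```bash
python3 -m inch '[[0,0,-0.001,0,0,0,0],[0,0,0,0,0,0,1],[0,0,0,0,0,0,1],[0,0,0,0,0,0,1],[0,0,0,0,0,0,1],[0,0,0,0,0,0,1],[0,0,0,0,0,0,1],[0,0,0,0,0,0,1]]';  python3 -m inch '[[0,0,-0.02,0,0,0,1],[0,0,-0.035,0,0,0,1],[0,0,-0.035,0,0,0,1],[0,0,-0.03,0,0,0,1],[0,0,0,0,0,0,1],[0,0,0,0,0,0,1]]';  python3 -m inch '[[0,-0.033,0,0,0,0,1],[0,-0.033,0,0,0,0,1],[0.001,-0.033,0,0,0,0,1],[0,-0.033,0,0,0,0,1],[0,0,0,0,0,0,1],[0,0,0,0,0,0,1],[0,0,0,0,0,0,1]]'
```

```text
time_s: 20.27
ee_pos: [0.6077, 0.014, 0.0594]
ee_rot: [[-0.0, 1.0, -0.0], [1.0, 0.0, -0.0], [-0.0, -0.0, -1.0]]
ft_force: [0.1, -0.0, 0.9]
gripper_width: 0.0842
grasp_force: 0.0
time_s: 20.77
ee_pos: [0.6087, 0.0139, 0.1812]
ee_rot: [[-0.0, 1.0, 0.004], [1.0, 0.0, -0.0], [-0.0, 0.004, -1.0]]
ft_force: [0.4, -1.0, -0.9]
gripper_width: 0.0912
grasp_force: 0.0
time_s: 21.35
ee_pos: [0.4759, 0.015, 0.179]
ee_rot: [[0.0, 1.0, -0.0], [1.0, -0.0, 0.0], [0.0, -0.0, -1.0]]
ft_force: [0.4, 0.3, -0.5]
gripper_width: 0.0912
grasp_force: 0.0
```

```bash
python3 -m inch '[[0,0,0.02,0,0,0,1],[0,0,0.03,0,0,0,1],[0,0,0.03,0,0,0,1],[0,0,0.03,0,0,0,1],[0,0,0.0205,0,0,0,1],[0,0,0,0,0,0,1],[0,0,0,0,0,0,1],[0,0,0,0,0,0,1]]' 30
```

```text
time_s: 22.02
ee_pos: [0.4767, 0.0149, 0.0496]
ee_rot: [[-0.0, 1.0, 0.001], [1.0, 0.0, -0.0], [-0.0, 0.001, -1.0]]
ft_force: [-0.7, -0.3, 0.5]
gripper_width: 0.0913
grasp_force: 0.0
```

```bash
python3 -m inch '[[0,0,0.002,0,0,0,0.6],[0,0,0,0,0,0,0.6],[0,0,0,0,0,0,0.6],[0,0,0,0,0,0,0.6],[0,0,0,0,0,0,0],[0,0,0,0,0,0,0],[0,0,0,0,0,0,0],[0,0,0,0,0,0,0]]' 30;  python3 -m inch '[[0,0,0,0,0,0,0],[0,0,0,0,0,0,0],[0,0,0,0,0,0,0],[0,0,0,0,0,0,0]]' 50
```

```text
time_s: 22.68
ee_pos: [0.4758, 0.015, 0.047]
ee_rot: [[0.0, 1.0, 0.0], [1.0, -0.0, -0.0], [-0.0, 0.0, -1.0]]
ft_force: [-0.2, 0.5, 3.3]
gripper_width: 0.0484
grasp_force: 30.0
time_s: 23.02
ee_pos: [0.4757, 0.015, 0.047]
ee_rot: [[-0.0, 1.0, 0.0], [1.0, 0.0, -0.0], [-0.0, 0.0, -1.0]]
ft_force: [0.1, 0.1, 4.8]
gripper_width: 0.0486
grasp_force: 50.0
```

```bash
python3 -m inch '[[0,0,-0.02,0,0,0,0],[0,0,-0.035,0,0,0,0],[0,0,-0.035,0,0,0,0],[0,0,-0.03,0,0,0,0],[0,0,-0.015,0,0,0,0],[0,0,0,0,0,0,0]]'; python3 -m inch '[[0.0147,0.0279,0,0,0,0,0],[0.0147,0.0279,0,0,0,0,0],[0.0147,0.0279,0,0,0,0,0],[0.0147,0.0279,0,0,0,0,0],[0.0147,0.0279,0,0,0,0,0],[0,0,0,0,0,0,0],[0,0,0,0,0,0,0],[0,0,0,0,0,0,0]]'
```

```text
time_s: 23.52
ee_pos: [0.4771, 0.0149, 0.1848]
ee_rot: [[-0.0, 1.0, 0.005], [1.0, 0.0, -0.0], [-0.0, 0.005, -1.0]]
ft_force: [1.4, 0.1, -3.4]
gripper_width: 0.0483
grasp_force: 50.0
time_s: 24.18
ee_pos: [0.614, 0.0884, 0.1802]
ee_rot: [[-0.0, 1.0, -0.003], [1.0, 0.0, -0.0], [-0.0, -0.003, -1.0]]
ft_force: [-1.3, -0.2, -3.3]
gripper_width: 0.0481
grasp_force: 50.0
```

```bash
python3 -m inch '[[0,0.001,0.02,0,0,0,0],[0,0,0.03,0,0,0,0],[0,0,0.03,0,0,0,0],[0,0,0.017,0,0,0,0],[0,0,0.011,0,0,0,0],[0,0,0.009,0,0,0,0],[0,0,0,0,0,0,0],[0,0,0,0,0,0,0]]';python3 -m inch '[[0,0,0.002,0,0,0,0],[0,0,0.001,0,0,0,0],[0,0,0.001,0,0,0,0],[0,0,0,0,0,0,0],[0,0,0,0,0,0,0]]'; python3 -m inch '[[0,0,0.001,0,0,0,0],[0,0,0.0005,0,0,0,0],[0,0,0,0,0,0,0],[0,0,0,0,0,0,0]]'
```

```text
time_s: 24.85
ee_pos: [0.6163, 0.0883, 0.0654]
ee_rot: [[0.0, 1.0, 0.0], [1.0, -0.0, -0.0], [-0.0, 0.0, -1.0]]
ft_force: [0.1, 0.5, -4.2]
gripper_width: 0.0482
grasp_force: 50.0
time_s: 25.27
ee_pos: [0.6163, 0.0885, 0.0612]
ee_rot: [[-0.0, 1.0, 0.0], [1.0, 0.0, 0.0], [0.0, 0.0, -1.0]]
ft_force: [0.1, 0.5, -2.4]
gripper_width: 0.0487
grasp_force: 50.0
time_s: 25.6
ee_pos: [0.6162, 0.0885, 0.0594]
ee_rot: [[0.0, 1.0, -0.0], [1.0, -0.0, -0.0], [-0.0, -0.0, -1.0]]
ft_force: [-0.2, 0.3, -2.6]
gripper_width: 0.0483
grasp_force: 50.0
```

```bash
python3 -m inch '[[0,0,0.001,0,0,0,0],[0,0,0,0,0,0,0],[0,0,0,0,0,0,0]]'; python3 -m inch '[[0,0,0.0005,0,0,0,0],[0,0,0,0,0,0,0],[0,0,0,0,0,0,0]]'
```

```text
time_s: 25.85
ee_pos: [0.6163, 0.0885, 0.059]
ee_rot: [[0.0, 1.0, 0.001], [1.0, -0.0, 0.0], [0.0, 0.001, -1.0]]
ft_force: [-2.7, -0.4, 5.4]
gripper_width: 0.0486
grasp_force: 50.0
time_s: 26.1
ee_pos: [0.6164, 0.0886, 0.0589]
ee_rot: [[-0.0, 1.0, 0.001], [1.0, 0.0, 0.0], [0.0, 0.001, -1.0]]
ft_force: [-5.1, -0.7, 14.3]
gripper_width: 0.0484
grasp_force: 50.0
```

Punch_50 is home. Releasing, rising, and backing the arm off for a last look.

```bash
python3 -m inch '[[0,0,-0.001,0,0,0,0],[0,0,0,0,0,0,1],[0,0,0,0,0,0,1],[0,0,0,0,0,0,1],[0,0,0,0,0,0,1],[0,0,0,0,0,0,1],[0,0,0,0,0,0,1],[0,0,0,0,0,0,1]]';  python3 -m inch '[[0,0,-0.02,0,0,0,1],[0,0,-0.035,0,0,0,1],[0,0,-0.035,0,0,0,1],[0,0,-0.035,0,0,0,1],[0,0,0,0,0,0,1]]';  python3 -m inch '[[0.03,-0.025,0,0,0,0,1],[0.03,-0.025,0,0,0,0,1],[0.03,-0.025,0,0,0,0,1],[0.03,-0.025,0,0,0,0,1],[0.03,-0.025,0,0,0,0,1],[0.03,-0.025,0,0,0,0,1],[0.03,-0.025,0,0,0,0,1],[0.03,-0.025,0,0,0,0,1]]'; python3 -m inch '[[0.02,-0.015,0,0,0,0,1],[0,0,0,0,0,0,1],[0,0,0,0,0,0,1]]'
python3 - <<'E'
from h import *
for n in("top","side"):cv2.imwrite(f"pics/{n}5.png",ctrl.capture(n))
a=cv2.imread("pics/top5.png")[150:290,140:370];b=cv2.imread("pics/side5.png")[90:270,130:340]
cv2.imwrite("pics/ab5.png",np.hstack([cv2.resize(a,(400,400)),cv2.resize(b,(400,400))]))
E
```

```text
time_s: 26.77
ee_pos: [0.6162, 0.0885, 0.0589]
ee_rot: [[0.0, 1.0, -0.0], [1.0, -0.0, -0.0], [-0.0, -0.0, -1.0]]
ft_force: [0.6, -0.4, -0.3]
gripper_width: 0.0905
grasp_force: 0.0
time_s: 27.18
ee_pos: [0.6193, 0.0887, 0.1908]
ee_rot: [[-0.0, 1.0, 0.01], [1.0, 0.0, 0.0], [0.0, 0.01, -1.0]]
ft_force: [1.9, 0.1, 1.8]
gripper_width: 0.0912
grasp_force: 0.0
time_s: 27.85
ee_pos: [0.4148, 0.3296, 0.1839]
ee_rot: [[0.0, 1.0, 0.0], [1.0, -0.0, 0.0], [0.0, 0.0, -1.0]]
ft_force: [1.3, 0.3, 0.1]
gripper_width: 0.0915
grasp_force: 0.0
time_s: 28.1
ee_pos: [0.4004, 0.3494, 0.1839]
ee_rot: [[-0.003, 1.0, 0.0], [1.0, 0.003, 0.0], [0.0, 0.0, -1.0]]
ft_force: [-0.6, -0.1, -0.3]
gripper_width: 0.091
grasp_force: 0.0
```

View pics/ab5.png

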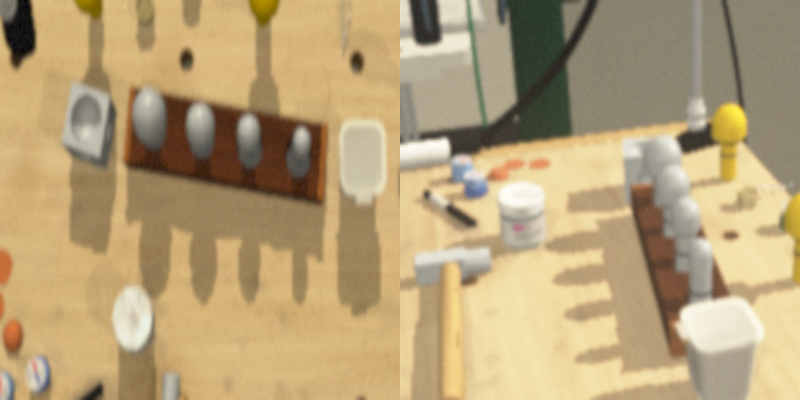

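All four punches stand upright in the rack, from the largest beside the block at (150,118) down to the smallest at (300,145). The jar is undisturbed at (133,318).

```bash
python3 -c "
from plant import ctrl
print(ctrl.sign_off())"
```

```text
the job is handed in; nothing more can be done
None
```

Job handed in at about 28 s: all four punches stand upright and fully home in the rack, 50, 42, 34 and 26 mm in holes 1 to 4 from the doming block, and the glass jar is still upright in its place.

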